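Load the spring caddy and lock its hold-down lid

TASK

Stack the two round spice tins in the well of the spring caddy, set the hold-down lid on top with its lugs in the gaps between the two hooks, press the pile down as far as it goes, turn the lid clockwise (seen from above) until you feel the stops, and let it rise so that it is locked under the hooks. Keep the free-standing caddy from sliding or spinning on the ledge, do not crush the tins, leave the other kitchen things alone, and let go.

Things in the scene. Friction and masses are not known exactly. Their poses are not given: they have to be found in the camera images.
- caddy: Free-standing spring caddy, about 1.4 kg; origin at the centre of its underside, z up. Birch base 150 (x) x 120 (y) x 12 mm. Four upright rods, 8 mm thick, at x, y = +-27 mm, up to z = 98 mm, form an open well for the tins (3 mm play all round); 46 mm gaps between rods let fingers pass on the +-y sides. Steel hooks stand at +x and -x.
- well_mouth (a point): On the caddy's axis, 98 mm above its underside, level with the rod tops. Below in the well is a 58 mm disc platform on a spring: its top is 68 mm above the underside when empty, sinks 1 mm per 0.35 N, hard stop at 21.5 mm. At the stop with both tins in, the push on the lid is about 12 N and the lugs are only 3.5 mm below the hooks' lips.
- hook_a (a point): Top of the caddy's +x hook, 48 mm from its axis, 126 mm up. A roof (z 118 to 126 mm, 36 to 61 mm from the axis) spans from 34 deg clockwise to 48 deg anticlockwise of the x axis. Hidden under it, centred anywhere within 17 deg of the x axis (to be felt), a 20 mm pocket: stop wall on its clockwise side (down to 96 mm), lip on the other (to 113 mm, ending 34 deg beyond).
- hook_b (a point): The same point of the -x hook: hook_a turned half a turn about the caddy's axis, pocket at the same angle. Lugs go down in the open gaps between the roofs (69 to 100 deg anticlockwise of the x axis is clear), turn clockwise under the lips up to the stop walls, then spring up into the pockets. The pockets' angle differs each time but stays put.
- lid_knob (a point): On the axis of the hold-down lid, in its knob, 52 mm above its underside; z up. Knob: wooden bar 50 (x) x 16 (y) mm, 28 to 66 mm above the underside. Under it a steel crossbar 100 (x) x 16 (y) x 8 mm, its ends are the lugs (20 to 28 mm up), and a puck 56 mm wide, 20 mm high. 0.15 kg. Half a turn gives the same lid. Locked on both tins, 142 mm above the caddy's underside, x near caddy x.
- tin_a_center (a point): Centre of a round closed steel spice tin, 62 mm diameter, 30 mm high, about 0.2 kg (z axis = its axis; 15 mm above its underside). The two tins are alike and may go in either order. A press of over 50 N would dent them.
- tin_b_center (a point): Centre of the other spice tin, same as the first.
- molcajete: Bystander: basalt mortar, 170 mm across, 100 mm high, 3 kg; origin under its centre.
- egg_ring: Bystander: steel egg ring, 92 mm across, 18 mm high, with a rod handle along its +x to 85 mm; origin under the ring's centre.
- jar: Bystander: frosted glass jar with cork stopper, 76 mm across, 125 mm high; origin under its centre.
- spoon_rest: Bystander: green ceramic spoon rest, bowl 92 mm across, 16 mm high, handle along its -x to 115 mm; origin under the bowl's centre.
- base_corner (a point): A top corner of the caddy's base, at x = +75, y = +60, z = 12 mm in the caddy's frame; it shows whether the caddy slides or spins.
There are look-alikes about, which are no part of the job. What is shaped like the part that bears lid_knob but purple is not meant. Leave any blue or pink look-alike of the part that bears tin_b_center alone.

How it is judged:
On the way, in this order (a step that is already met when the one before it is completed fails the run):
1. one tin stands in the well, released (((horizontal distance between tin_a_center and caddy below 0.01 m and z of tin_a_center in the frame of caddy below 0.09 m and contact force between the fingers and tin_a below 0.1 N) or (horizontal distance between tin_b_center and caddy below 0.01 m and z of tin_b_center in the frame of caddy below 0.09 m and contact force between the fingers and tin_b below 0.1 N))), for 0.1 s.
2. both tins are stacked in the well, released (horizontal distance between each of tin_a_center, tin_b_center and caddy below 0.01 m and z of each of tin_a_center, tin_b_center in the frame of caddy below 0.115 m and contact force between the fingers and tin_a below 0.1 N and contact force between the fingers and tin_b below 0.1 N), for 0.1 s.
3. the lid is pressed down on the pile until its lugs are lower than the lips (horizontal distance between lid_knob and caddy below 0.01 m and z of lid_knob in the frame of caddy below 0.138 m), for 0.1 s.
At the end, for the whole second after the job is handed in: Both tins in the well (within 10 mm of its axis, centres under 82 mm above the caddy's underside); lid locked: knob point 139.5 to 144.5 mm up, within 10 mm of the axis, lugs within 0.37 rad of the caddy's x, tilt under 0.08 rad; lid and caddy at rest, released (z of lid_knob in the frame of caddy between 0.1395 and 0.1445 m and angle between the x axis of lid_knob and the x axis of caddy, either way round below 0.37 rad and horizontal distance between each of lid_knob, tin_a_center, tin_b_center and caddy below 0.01 m and angle between lid_knob's own z axis and vertical below 0.08 rad and z of each of tin_a_center, tin_b_center in the frame of caddy below 0.082 m and linear speed of each of lid, caddy below 0.02 m/s and contact force between the fingers and lid below 0.1 N); the robot touches nothing.
It fails at once if the caddy slides or spins (its origin or base corner moved over 12 mm) or tips (distance of any of caddy, base_corner from where it was at the start of the episode above 0.012 m or angle between caddy's own z axis and vertical above 0.15 rad).
It fails at once if the tins are crushed: the lid presses on a tin with over 50 N (contact force between lid and tin_a above 50 N or contact force between lid and tin_b above 50 N).
It fails at once if a bystander is moved by over 30 mm (distance of any of molcajete, egg_ring, jar, spoon_rest from where it was at the start of the episode above 0.03 m).
It also fails if it takes over 72 s, if anything falls off the work surface, if the arm or the gripper's body presses on something with over 40 N, if the wrist force passes 120 N, or if a joint passes its speed limit or range.

ROBOT

A 7-joint arm with a two-finger parallel gripper is mounted at the origin on the work surface. World frame = base frame: x ahead of the robot, y to its left, z up, the work surface at z = 0. Lengths are in m, angles in rad, forces in N, time in s.
With the tool pointing down it reaches from about 0.425 to 0.95 m from the base axis. Payload 16.7 kg.
Tool frame: the origin (TCP) lies at the very end of the fingers, on their centre line; the grasp point (between the pads) lies 19 mm behind it; y points along the fingers, z is the direction in which the jaws open and shut, and the axes are right-handed (so a half turn about y gives the same grasp; the last joint's range is limited). The gripper opens to 94 mm and grips with 3 to 60 N. Pads are 16 mm wide; open, the fingers measure 119 mm over their backs; the gripper's body (75 mm by 177 mm) begins 78 mm behind the grasp point.
Start: joints at [1.081, 0.426, 0.074, 1.606, -0.034, 1.111, -0.067], TCP at [0.226, -0.636, 0.205] pointing down, gripper open.
Joint ranges: [-2.85, 2.85], [-0.5, 2.14], [-1.23, 1.37], [0.21, 2.46], [-1.02, 4.16], [0.16, 2.05], [-2.73, 2.73]. Speed limits (rad/s): [1.89, 1.89, 2.39, 2.39, 3.01, 3.01, 3.01].

INTERFACE

Orientations are given as a unit quaternion [w, x, y, z].
In Python, from station import robot gives the robot as it stands.
- The arm moves only by the tool arm_command, never from a script. Its argument "targets" is a list of rows, each an object with "dp": the shift along the world's x, y, z in mm, a list of three; "angular": the turn, a rotation vector about the world's x, y, z in degrees, a list of three. A call has 1 to 8 rows; each row is the pose to reach, as a shift and turn from the pose measured when the call began; what a row does not reach only later rows make up. A row lasts 1/12 s, in which the tool goes at most 41.7 mm and 7.16 degrees, less where a joint would pass 70% of its speed; a pose out of reach is approached as far as the arm can. A call with a gripper value outside its range is refused whole. "hand" is the finger opening in mm, from 0 to 94, set as the call begins (left out, the last holds). The fingers move at their own pace and stop on an object; "force" is the grip in N (left out, the last holds). Time passes only in rows, so rows that repeat a pose let the fingers close. It gives the time, the measured TCP pose, the force and the opening at its end, in the units of the state.
- robot.state(): the state, without advancing time (a new reading comes with each control period).
- robot.camera(name): name is "side" or "top"; returns (picture, depth): 384x512x3 uint8, red, green, blue; 384x512 float32, m along the optical axis (not along the pixel's ray), 0 where there is no reading.
- robot.camera_info(name): a dict with "K" (3x3 intrinsics, pixels), "rvec" (rotation vector, rad) and "tvec" (3), from world to camera coordinates, as OpenCV has them. Camera axes: x right, y down, z forward; pixel columns grow to the right and rows downward; lengths in m; the calibration is good to about 2 mm. A picture is of the moment at which its call begins. camera_info takes no time and is no camera call.
- robot.hand_in(): hands the job in, once; it reports no verdict.
The state is a dict: "time": time; "q": joint angles; "dq": joint speeds; "tau": joint torques, N m; "tcp_pos": TCP position; "tcp_rot": TCP orientation; "contact_force": force on the tool from outside, world axes, zero at the start; "wrist_torque": the same for the moment, N m; "gripper_width": finger opening in m.
Only numpy, scipy, OpenCV 4.12 (cv2) and the standard library are available. Lean on these libraries where they do the work, as an engineer would, in place of code of your own. Each camera call takes 0.05 s, during which the arm holds its last target.

## Working session

There is one attempt and no reset: what is moved stays moved. The work goes in short steps, Python scripts to look and compute and a tool call to move; the robot and the scene stay as the last step left them, time stands still between calls to the robot, and variables do not carry over. Pictures are saved under pics/ and viewed, and the job is handed in when it is done.

Besides the shell and the picture viewer there is one more tool, called after "Call:" as name(argument=value, ...), one argument or row to a line, values as JSON. arm_command: Moves the arm, as the interface text tells. Its arguments: {"type":"object","properties":{"targets":{"type":"array"},"hand":{"type":"number"},"force":{"type":"number"}},"required":["targets"]}

```bash
ls; mkdir -p pics
cat > h.py <<'E'
import numpy as np, cv2
from station import robot
def cam(n):
    i=robot.camera_info(n); R=cv2.Rodrigues(np.array(i["rvec"],float))[0]; return np.array(i["K"]),R,np.array(i["tvec"],float).ravel()
def cloud(n,d):
    K,R,t=cam(n); v,u=np.indices(d.shape); 
    P=np.stack([(u-K[0,2])/K[0,0]*d,(v-K[1,2])/K[1,1]*d,d],-1)
    return (P-t)@R
def shot(n,tag):
    p,d=robot.camera(n); np.savez(f'pics/{tag}.npz',p=p,d=d); cv2.imwrite(f'pics/{tag}.png',p[...,::-1]); return p,d
def proj(n,X):
    K,R,t=cam(n); c=np.atleast_2d(X)@R.T+t; q=c@K.T; return q[:,:2]/q[:,2:]
E
python3 - <<'E'
from h import *
for n in('top','side'):
    p,d=shot(n,n+'0'); K,R,t=cam(n); print(n,K.tolist(),(-R.T@t).round(3),R.round(2).tolist())
print(robot.state())
E
```

```text
pics
top [[381.63207524778767, 0.0, 255.67834407428396], [0.0, 381.63207524778767, 179.5837301517722], [0.0, 0.0, 1.0]] [0.439 0.022 0.938] [[-0.02, -1.0, -0.01], [-0.99, 0.02, -0.13], [0.13, 0.0, -0.99]]
side [[480.4750169660062, 0.0, 253.7446706537338], [0.0, 480.4750169660062, 185.93318281570427], [0.0, 0.0, 1.0]] [ 0.404 -0.848  0.719] [[0.98, -0.19, 0.01], [-0.09, -0.55, -0.83], [0.16, 0.82, -0.55]]
{'time': 0.1, 'q': array([ 1.08051071,  0.4266617 ,  0.07390459,  1.60655588, -0.0341231 ,
        1.11079881, -0.067083  ]), 'dq': array([ 0.00099013, -0.00174741,  0.00293341, -0.00322669,  0.00150558,
        0.00191031,  0.00027585]), 'tau': array([ 8.05317453e-03, -9.37468386e+01,  3.67714383e+00, -4.55035973e+01,
       -4.85571893e-02,  1.69192225e-02,  2.52758255e-04]), 'tcp_pos': array([ 0.22541715, -0.63581954,  0.20484667]), 'tcp_rot': array([ 0.11978051, -0.11997655,  0.69727007, -0.69647161]), 'contact_force': array([-0.55076532, -0.49215476, -0.04754499]), 'wrist_torque': array([0.00990285, 0.03034651, 0.02038023]), 'gripper_width': 0.09364565722295326}
```

View pics/top0.png

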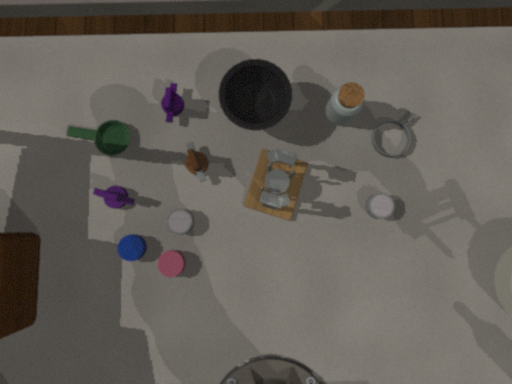

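View pics/side0.png

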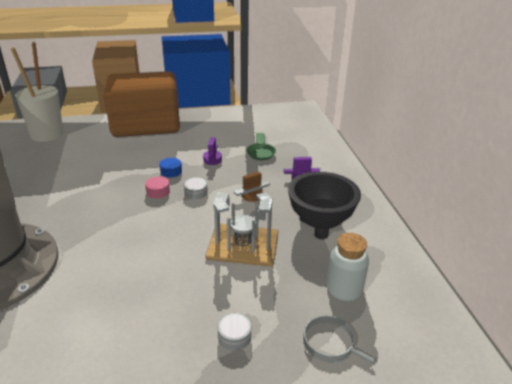

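The top view shows the caddy near (277,185) and the grey tins near (181,222) and (381,206). The brown-knobbed lid is near (198,162), and the purple, blue and pink pieces are the look-alikes. I'll enlarge these areas.

Run:
```python
from h import *
z=np.load('pics/top0.npz');p,d=z['p'],z['d']
c=p[140:230,150:325]; c=np.clip(c.astype(float)*1.5,0,255).astype(np.uint8)
cv2.imwrite('pics/top0c.png',cv2.resize(c,None,fx=4.5,fy=4.5,interpolation=cv2.INTER_CUBIC)[...,::-1])
W=cloud('top',d)
# heightmap
h=np.clip(W[...,2]*1000/150*255,0,255).astype(np.uint8)
cv2.imwrite('pics/top0h.png',cv2.resize(cv2.applyColorMap(h[140:230,150:325],cv2.COLORMAP_JET),None,fx=4.5,fy=4.5,interpolation=cv2.INTER_NEAREST))
for n,(u,v) in dict(t1=(181,222),t2=(381,206)).items():
    w=W[v-15:v+16,u-15:u+16].reshape(-1,3); m=(w[:,2]>.024)&(w[:,2]<.036); pts=w[m]
    (c,r)=cv2.minEnclosingCircle(pts[:,:2].astype(np.float32)); print(n,pts.mean(0).round(4),c,r,m.sum())
print('platform',W[178:187,272:283].reshape(-1,3).mean(0))
```

```text
t1 [0.4587 0.209  0.0302] (0.4589897692203522, 0.20892038941383362) 0.030985115095973015 532
t2 [ 0.4873 -0.2694  0.0305] (0.48791730403900146, -0.2700146734714508) 0.0314389131963253 540
platform [ 0.54209208 -0.02285081  0.07621743]
```

View pics/top0c.png

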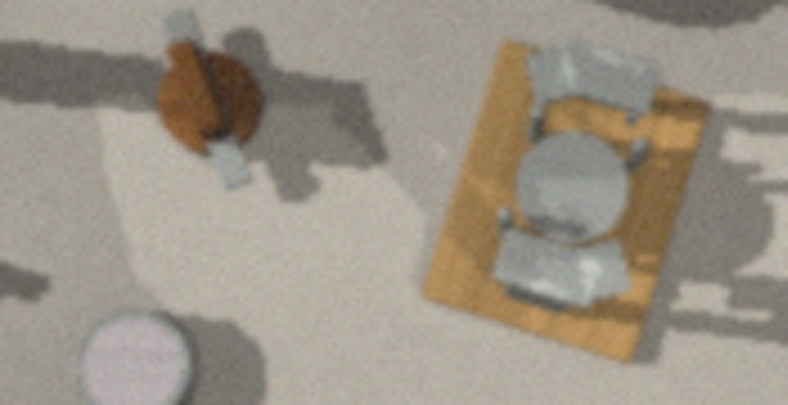

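View pics/top0h.png

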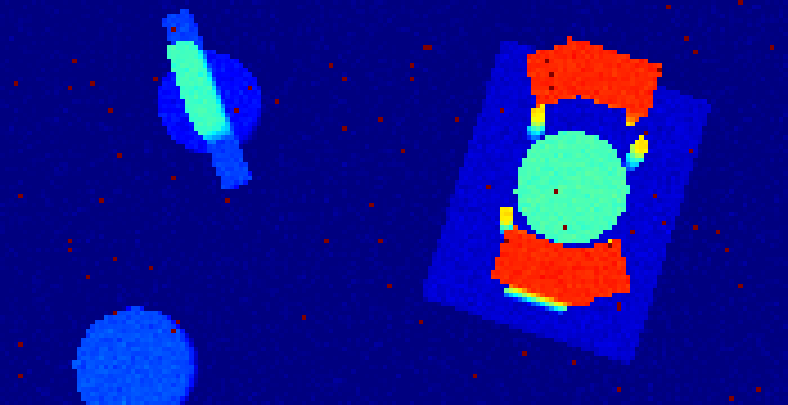

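Run:
```python
from h import *
z=np.load('pics/top0.npz');p,d=z['p'],z['d']
W=cloud('top',d); Z=W[...,2]
u,v=np.meshgrid(np.arange(512),np.arange(384))
def sel(u0,v0,u1,v1,z0,z1): 
    m=(u>=u0)&(u<u1)&(v>=v0)&(v<v1)&(Z>z0)&(Z<z1)
    m=cv2.morphologyEx(m.astype(np.uint8),cv2.MORPH_OPEN,np.ones((2,2)))>0
    return W[m]
def crop(x,y): return 150+x/4.5,140+y/4.5
P=sel(260,165,295,200,.062,.074); c,r=cv2.minEnclosingCircle(P[:,:2].astype(np.float32)); print('platform',c,r,np.median(P[:,2]),P.mean(0))
B=sel(240,145,312,224,.008,.016)
rect=cv2.minAreaRect((B[:,:2]*1000).astype(np.float32)); print('base',rect, cv2.boxPoints(rect).tolist(),np.median(B[:,2]))
H=sel(250,140,305,215,.115,.135)
rect=cv2.minAreaRect((H[:,:2]*1000).astype(np.float32)); print('hooks',rect,H.mean(0),np.median(H[:,2]))
K=sel(180,140,212,186,.058,.075)
rect=cv2.minAreaRect((K[:,:2]*1000).astype(np.float32)); print('knob',rect,K.mean(0),np.median(K[:,2]))
L=sel(180,140,212,186,.016,.035)
q=W[(u>=180)&(u<212)&(v>=140)&(v<186)]; q=q[(q[:,2]>.010)&(q[:,2]<.09)]; print(np.histogram(q[:,2],bins=np.arange(.01,.09,.004)))
rect=cv2.minAreaRect((L[:,:2]*1000).astype(np.float32)); print('lidlow',rect,np.median(L[:,2]))
```

```text
platform (0.504197359085083, -0.014387785457074642) 0.07457894831895828 0.06711533702067611 [ 0.54319959 -0.02465118  0.06699151]
base ((524.61865234375, -18.83191680908203), (120.60563659667969, 187.85855102539062), 71.29034423828125) [[416.3094482421875, -45.81816864013672], [594.2408447265625, -106.07804870605469], [632.9278564453125, 8.154335021972656], [454.9964599609375, 68.41421508789062]] 0.012024803821570427
hooks ((526.5889282226562, -24.798065185546875), (73.10646057128906, 187.30447387695312), 80.74320983886719) [ 0.54273717 -0.02451173  0.12056405] 0.1258246998598093
knob ((600.3666381835938, 169.822998046875), (46.11951446533203, 14.421191215515137), 19.047237396240234) [0.59885509 0.16864679 0.06330886] 0.06518479007520503
(array([  2,  39, 163,  44, 101,  15,   6,   3,   3,   8,   6,   3,   9,
        85,  54,   0,   0,   0,   0]), array([0.01 , 0.014, 0.018, 0.022, 0.026, 0.03 , 0.034, 0.038, 0.042,
       0.046, 0.05 , 0.054, 0.058, 0.062, 0.066, 0.07 , 0.074, 0.078,
       0.082, 0.086]))
lidlow ((537.856689453125, 110.28621673583984), (263.9603576660156, 54.169986724853516), 43.872440338134766) 0.020588315183568573
```

```bash
cat >> h.py <<'E'
def comp(n,d,box,z0,z1,k=1):
    W=cloud(n,d); Z=W[...,2]; m=np.zeros(d.shape,np.uint8); u0,v0,u1,v1=box
    m[v0:v1,u0:u1]=((Z>z0)&(Z<z1))[v0:v1,u0:u1]
    N,lab,st,_=cv2.connectedComponentsWithStats(m,connectivity=4)
    o=np.argsort(-st[1:,4])[:k]+1
    mm=np.isin(lab,o); return W[mm],mm
E
python3 - <<'E'
from h import *
z=np.load('pics/top0.npz');p,d=z['p'],z['d']
def rect(n,b,z0,z1,k=1):
    P,m=comp('top',d,b,z0,z1,k); print(n,len(P),[np.round(x,1) for x in cv2.minAreaRect((P[:,:2]*1000).astype(np.float32))],P.mean(0).round(4),np.median(P[:,2]).round(4)); return P
cb=(240,140,315,226)
P=rect('plat',cb,.06,.075); print(cv2.minEnclosingCircle(P[:,:2].astype(np.float32)))
rect('base',cb,.007,.017,3); 
H=rect('hook',cb,.121,.131,2)
a=rect('h1',(240,140,315,172),.121,.131);b=rect('h2',(240,185,315,226),.121,.131)
dd=a.mean(0)-b.mean(0); print('hook mid',(a.mean(0)+b.mean(0))/2,np.linalg.norm(dd),np.degrees(np.arctan2(dd[1],dd[0])))
K=rect('knob',(180,140,212,186),.055,.075)
C=np.cov(K[:,:2].T); w,V=np.linalg.eigh(C); print(np.degrees(np.arctan2(V[1,1],V[0,1])))
L=rect('bar',(180,140,212,186),.0235,.034,3); 
w,V=np.linalg.eigh(np.cov(L[:,:2].T)); print(np.degrees(np.arctan2(V[1,1],V[0,1])))
E
```

```text
plat 491 [array([545.2, -21.8]), array([56.9, 56.2]), np.float64(18.5)] [ 0.5455 -0.0222  0.0672] 0.0672
((0.5457918643951416, -0.0221309382468462), 0.028984282165765762)
base 1764 [array([545.5, -22.1]), array([120. , 149.5]), np.float64(71.4)] [ 0.5413 -0.0204  0.012 ] 0.012
hook 685 [array([545.7, -22.4]), array([ 64.4, 125.6]), np.float64(79.5)] [ 0.545  -0.0221  0.126 ] 0.126
h1 339 [array([592.3, -30.7]), array([63.3, 32.2]), np.float64(81.9)] [ 0.5916 -0.0308  0.126 ] 0.126
h2 346 [array([499.1, -13.4]), array([64.4, 31.7]), np.float64(83.6)] [ 0.4994 -0.0136  0.1261] 0.126
hook mid [ 0.54548148 -0.02217509  0.12603255] 0.09374263111940571 -10.57451703883815
knob 150 [array([601.6, 171.4]), array([49.5, 16. ]), np.float64(19.5)] [0.6009 0.1706 0.0651] 0.0653
-159.87643910639602
bar 123 [array([601.9, 171.2]), array([99.4, 16.3]), np.float64(19.4)] [0.5954 0.1686 0.0278] 0.0277
-160.72258705564377
```

Top-view measurements:

| Item | Position (m) | Angle |
|---|---|---|
| Caddy | (0.5455, -0.022) | x axis at about -18.5° |
| Tin | (0.459, 0.209) | – |
| Tin | (0.488, -0.270) | – |
| Lid | (0.602, 0.171) | bar at 19.4° |

I'll go to the near tin first.

Call:
arm_command(
  targets=[
    {"dp": [24,33,-8],"angular": [0,0,-5]},
    {"dp": [48,66,-15],"angular": [0,0,-10]},
    {"dp": [72,99,-23],"angular": [0,0,-15]},
    {"dp": [95,132,-30],"angular": [0,0,-20]},
    {"dp": [119,165,-38],"angular": [0,0,-25]},
    {"dp": [143,198,-45],"angular": [0,0,-30]},
    {"dp": [166,231,-53],"angular": [0,0,-34]},
    {"dp": [190,264,-60],"angular": [0,0,-38]},
  ],
  hand=94,
  force=20,
)

```text
time: 0.77
tcp_pos: [0.4159, -0.3699, 0.1443]
tcp_rot: [-0.115, 0.115, 0.698, -0.697]
contact_force: [0.8, -1.0, -0.9]
gripper_width: 0.0938
```

```bash
cat >> h.py <<'E'
from scipy.spatial.transform import Rotation as Ro
def st():
    s=robot.state(); w,x,y,z=s['tcp_rot']; M=Ro.from_quat([x,y,z,w]).as_matrix()
    print('t',round(s['time'],2),'tcp',(s['tcp_pos']*1000).round(1),'jaw',np.degrees(np.arctan2(M[1,2],M[0,2])).round(1),'down',M[:,1].round(4),'F',s['contact_force'].round(1),'T',s['wrist_torque'].round(2),'w',round(s['gripper_width']*1000,1),'q7',s['q'][6].round(2)); return s
E
python3 -c "
from h import *
st()
z=np.load('pics/top0.npz')
W=cloud('top',z['d'])
for n,u,v in(('jar',350,95),('ring',392,155),('mol',255,60)): print(n,W[v,u])"
```

```text
t 0.77 tcp [ 415.9 -369.9  144.3] jaw -108.7 down [-1.0e-04  1.3e-03 -1.0e+00] F [ 0.8 -1.  -0.9] T [ 0.07 -0.   -0.03] w 93.8 q7 -1.26
jar [ 0.72772869 -0.18659301  0.122079  ]
ring [ 0.61098756 -0.30937272  0.01543176]
mol [0.82251675 0.02236779 0.10178533]
```

Call:
arm_command(
  targets=[
    {"dp": [22,30,-15]},
    {"dp": [43,60,-30]},
    {"dp": [65,90,-45]},
    {"dp": [72,100,-75]},
    {"dp": [72,100,-105]},
    {"dp": [72,100,-130]},
    {"dp": [72,100,-140]},
    {"dp": [72,100,-140]},
  ],
)

```text
invalid input
```

Call:
arm_command(
  targets=[
    {"dp": [0,0,0]},
    {"dp": [0,0,0]},
    {"dp": [0,0,0]},
    {"dp": [0,0,0]},
    {"dp": [0,0,0]},
    {"dp": [0,0,0]},
  ],
  hand=55,
  force=20,
)

```text
invalid input
```

```bash
python3 -c "
from h import *
st(); shot('side','s1')"
```

```text
t 0.77 tcp [ 415.9 -369.9  144.3] jaw -108.7 down [-1.0e-04  1.3e-03 -1.0e+00] F [ 0.8 -1.  -0.9] T [ 0.07 -0.   -0.03] w 93.8 q7 -1.26
```

View pics/s1.png

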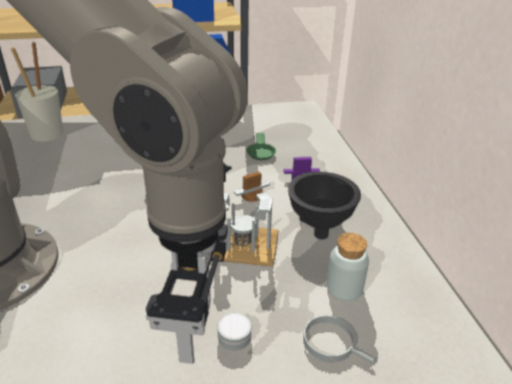

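The calls were refused because "angular" is required in each row. The picture shows the gripper still to the left of the tin at (235,330). I'll repeat the move with "angular" included.

Call:
arm_command(
  targets=[
    {"dp": [22,30,-15],"angular": [0,0,0]},
    {"dp": [43,60,-30],"angular": [0,0,0]},
    {"dp": [65,90,-45],"angular": [0,0,0]},
    {"dp": [72,100,-75],"angular": [0,0,0]},
    {"dp": [72,100,-105],"angular": [0,0,0]},
    {"dp": [72,100,-130],"angular": [0,0,0]},
    {"dp": [72,100,-140],"angular": [0,0,0]},
    {"dp": [72,100,-140],"angular": [0,0,0]},
  ],
)

```text
time: 1.48
tcp_pos: [0.4921, -0.262, 0.0016]
tcp_rot: [-0.116, 0.113, 0.7, -0.696]
contact_force: [-0.4, -0.2, 0.0]
gripper_width: 0.094
```

Call:
arm_command(
  targets=[
    {"dp": [0,0,0],"angular": [0,0,0]},
    {"dp": [0,0,0],"angular": [0,0,0]},
    {"dp": [0,0,0],"angular": [0,0,0]},
    {"dp": [0,0,0],"angular": [0,0,0]},
    {"dp": [0,0,0],"angular": [0,0,0]},
    {"dp": [0,0,0],"angular": [0,0,0]},
  ],
  hand=55,
  force=20,
)

```text
time: 1.98
tcp_pos: [0.4922, -0.2624, 0.002]
tcp_rot: [-0.116, 0.114, 0.7, -0.696]
contact_force: [-2.2, -1.7, 4.1]
gripper_width: 0.0615
```

```bash
python3 -c "
from h import *
st(); shot('side','s2')"
```

```text
t 1.98 tcp [ 492.2 -262.4    2. ] jaw -108.7 down [-0.0019  0.0057 -1.    ] F [-2.2 -1.7  4.1] T [-0.54  0.34 -0.06] w 61.5 q7 -1.51
```

View pics/s2.png

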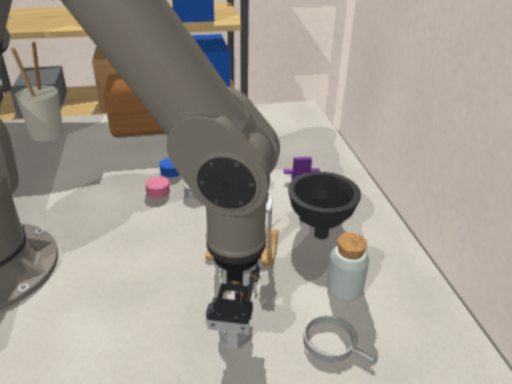

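The grip holds (61.5 mm). The TCP ended a few mm past target, so I'll let it settle more from now on. Next I lift and move part of the way to the caddy.

Call:
arm_command(
  targets=[
    {"dp": [0,0,25],"angular": [0,0,0]},
    {"dp": [0,0,60],"angular": [0,0,0]},
    {"dp": [5,20,95],"angular": [0,0,0]},
    {"dp": [12,50,120],"angular": [0,0,0]},
    {"dp": [20,85,135],"angular": [0,0,0]},
    {"dp": [28,120,145],"angular": [0,0,0]},
    {"dp": [34,150,145],"angular": [0,0,0]},
    {"dp": [37,160,145],"angular": [0,0,0]},
  ],
  force=30,
)

```text
time: 2.7
tcp_pos: [0.5302, -0.0972, 0.1478]
tcp_rot: [-0.114, 0.113, 0.7, -0.696]
contact_force: [0.5, 0.3, -2.8]
gripper_width: 0.0615
```

```bash
python3 -c "
from h import *
st()"
```

```text
t 2.7 tcp [530.2 -97.2 147.8] jaw -108.4 down [-3.0e-04  7.1e-03 -1.0e+00] F [ 0.5  0.3 -2.8] T [0.08 0.03 0.01] w 61.5 q7 -1.84
```

Call:
arm_command(
  targets=[
    {"dp": [5,22,0],"angular": [0,0,0]},
    {"dp": [10,44,0],"angular": [-0.4,0,0]},
    {"dp": [14,62,0],"angular": [-0.4,0,0]},
    {"dp": [17,72,0],"angular": [-0.4,0,0]},
    {"dp": [17,75,0],"angular": [-0.4,0,0]},
    {"dp": [17,75,0],"angular": [-0.4,0,0]},
    {"dp": [17,75,0],"angular": [-0.4,0,0]},
    {"dp": [17,75,0],"angular": [-0.4,0,0]},
  ],
)

```text
time: 3.37
tcp_pos: [0.5469, -0.0237, 0.1478]
tcp_rot: [0.114, -0.113, -0.698, 0.698]
contact_force: [-0.5, 0.2, -2.0]
gripper_width: 0.0614
```

```bash
python3 -c "
from h import *
s=st(); p,d=shot('side','s3')
W=cloud('side',d)
c=proj('side',[[.5455,-.0222,.16]])[0]; print(c)
u,v=int(c[0]),int(c[1])
cv2.imwrite('pics/s3c.png',cv2.resize(p[v-60:v+90,u-90:u+90],None,fx=4,fy=4,interpolation=cv2.INTER_CUBIC)[...,::-1])
"
```

```text
t 3.37 tcp [546.9 -23.7 147.8] jaw -108.5 down [-6.e-04 -3.e-04 -1.e+00] F [-0.5  0.2 -2. ] T [ 0.08  0.01 -0.01] w 61.4 q7 -2.0
[242.20258996 187.25765035]
```

View pics/s3c.png

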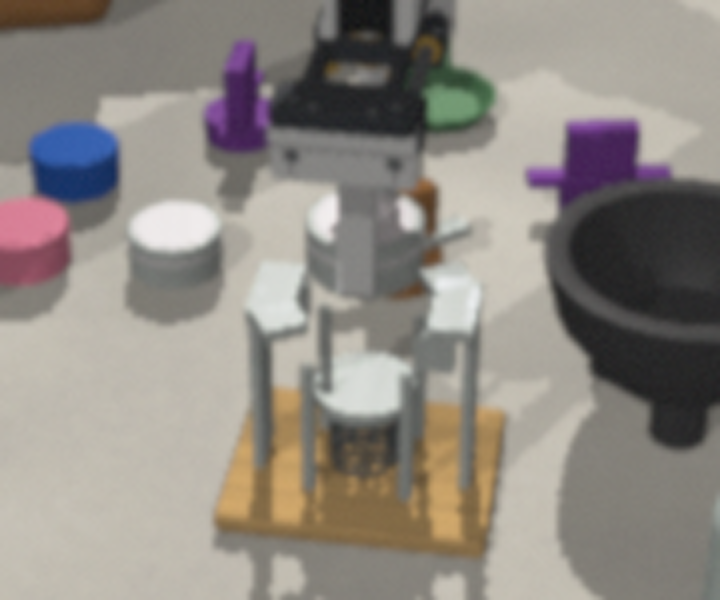

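The crop shows the tin in the fingers at about (365,245), above the platform at (363,385). I'll fit the tin's circle with the depth image.

```bash
cat >> h.py <<'E'
from scipy.optimize import least_squares
def fitc(P,r,x0):
    f=lambda x: np.hypot(P[:,0]-x[0],P[:,1]-x[1])-r
    s=least_squares(f,x0,loss='soft_l1',f_scale=.001); return s.x,np.median(np.abs(s.fun))
E
python3 -c "
from h import *
z=np.load('pics/s3.npz'); W=cloud('side',z['d']).reshape(-1,3)
c0=np.array([.5455,-.0222])
r=np.hypot(*(W[:,:2]-c0).T)
P=W[(r<.045)&(W[:,2]>.149)&(W[:,2]<.173)]
print(len(P))
# remove the finger: points with distance >33.5
x=c0
for i in range(6):
    q=P[np.abs(np.hypot(*(P[:,:2]-x).T)-.031)<(.006 if i<3 else .003)]
    x,e=fitc(q,.031,x); print(x.round(4),e,len(q))
T=W[(r<.035)&(W[:,2]>.173)&(W[:,2]<.18)]; print('top',T.mean(0),len(T), np.median(T[:,2]))
# platform & hooks from side
P=W[(r<.033)&(W[:,2]>.062)&(W[:,2]<.072)]; print('plat',P.mean(0),len(P),cv2.minEnclosingCircle(P[:,:2].astype(np.float32)))
for b in (1,-1):
    ax=np.array([np.cos(np.radians(-18.5)),np.sin(np.radians(-18.5))]); 
    m=(r<.065)&(((W[:,:2]-c0)@ax)*b>.02)&(np.abs(W[:,2]-.126)<.003); print('hook',W[m].mean(0),m.sum())
"
```

```text
252
[ 0.5462 -0.0228] 0.0006713843324743334 193
[ 0.5462 -0.0229] 0.00068579482418352 195
[ 0.5462 -0.0229] 0.0006857953955867642 195
[ 0.5463 -0.0228] 0.0006574823675055651 191
[ 0.5463 -0.0228] 0.0006494865016444442 190
[ 0.5463 -0.0228] 0.0006494865016444442 190
top [ 0.54864917 -0.02746271  0.17715038] 244 0.17725931216981278
plat [ 0.54408892 -0.0261908   0.06806722] 348 ((0.5432229042053223, -0.022814549505710602), 0.03231174126267433)
hook [ 0.59125697 -0.03415577  0.12692775] 213
hook [ 0.49962341 -0.01777106  0.12692483] 213
```

```bash
python3 -c "
from h import *
for n,f in (('side','s3'),('side','side0'),('top','top0')):
    z=np.load(f'pics/{f}.npz'); W=cloud(n,z['d']).reshape(-1,3)
    c0=np.array([.5455,-.0222]); t0=np.radians(-18.5)
    rod=np.array([[27,27],[27,-27],[-27,27],[-27,-27]])/1000
    def R(t): return np.array([[np.cos(t),-np.sin(t)],[np.sin(t),np.cos(t)]])
    x=np.array([*c0,t0])
    Q=W[(W[:,2]>.02)&(W[:,2]<.095)]
    for i in range(5):
        L=(Q[:,:2]-x[:2])@R(x[2]); D=np.linalg.norm(L[:,None]-rod[None],axis=2).min(1)
        S=Q[D<(.008 if i<2 else .0065)]
        def fun(x):
            L=(S[:,:2]-x[:2])@R(x[2]); return np.linalg.norm(L[:,None]-rod[None],axis=2).min(1)-.004
        s=least_squares(fun,x,loss='soft_l1',f_scale=.0007); x=s.x
    print(f,x[:2].round(4),np.degrees(x[2]).round(2),len(S),np.median(np.abs(s.fun)))
    # base via minAreaRect of top-face points
    r=np.hypot(*(W[:,:2]-c0).T); P=W[(r<.1)&(np.abs(W[:,2]-.0125)<.003)]
    print(len(P),cv2.minAreaRect((P[:,:2]*1000).astype(np.float32)))
"
```

```text
s3 [ 0.5463 -0.0227] -18.66 312 0.000746444837648157
1551 ((545.9764404296875, -23.24718475341797), (124.25973510742188, 149.8932342529297), 71.5964126586914)
side0 [ 0.5465 -0.0223] -18.57 298 0.0007160921686037364
1557 ((545.868896484375, -23.856895446777344), (123.73092651367188, 150.00830078125), 71.55855560302734)
top0 [ 0.5458 -0.0221] -18.59 42 0.0001358452402543571
1632 ((545.3552856445312, -22.25946044921875), (119.93701934814453, 149.44448852539062), 71.5823974609375)
```

In the same (side) camera, the tin is at (0.5463, -0.0228) and the caddy at (0.5463, -0.0225), so they line up. I'll descend.

Call:
arm_command(
  targets=[
    {"dp": [0,0,-20],"angular": [0,0,0]},
    {"dp": [0,0,-42],"angular": [0,0,0]},
    {"dp": [0,0,-58],"angular": [0,0,0]},
    {"dp": [0,0,-68],"angular": [0,0,0]},
    {"dp": [0,0,-75],"angular": [0,0,0]},
    {"dp": [0,0,-81],"angular": [0,0,0]},
    {"dp": [0,0,-82],"angular": [0,0,0]},
    {"dp": [0,0,-82],"angular": [0,0,0]},
  ],
)

```text
time: 4.08
tcp_pos: [0.5472, -0.0238, 0.066]
tcp_rot: [0.114, -0.114, -0.698, 0.698]
contact_force: [-1.4, 0.2, -0.6]
gripper_width: 0.0619
```

```bash
python3 -c "
from h import *
st()"
```

```text
t 4.08 tcp [547.2 -23.8  66. ] jaw -108.5 down [-3.e-04 -3.e-04 -1.e+00] F [-1.4  0.2 -0.6] T [-0.04  0.18  0.03] w 61.9 q7 -2.01
```

Call:
arm_command(
  targets=[
    {"dp": [0,0,0],"angular": [0,0,0]},
    {"dp": [0,0,0],"angular": [0,0,0]},
    {"dp": [0,0,0],"angular": [0,0,0]},
    {"dp": [0,0,0],"angular": [0,0,0]},
    {"dp": [0,0,0],"angular": [0,0,0]},
  ],
  hand=80,
)

```text
time: 4.5
tcp_pos: [0.5474, -0.0237, 0.0663]
tcp_rot: [0.114, -0.114, -0.698, 0.698]
contact_force: [0.8, 0.0, -0.5]
gripper_width: 0.0798
```

Call:
arm_command(
  targets=[
    {"dp": [0,0,20],"angular": [0,0,0]},
    {"dp": [0,0,50],"angular": [0,0,0]},
    {"dp": [0,0,80],"angular": [0,0,0]},
    {"dp": [-5,25,100],"angular": [0,0,5]},
    {"dp": [-18,55,110],"angular": [0,0,10]},
    {"dp": [-32,90,110],"angular": [0,0,15]},
    {"dp": [-46,125,110],"angular": [0,0,20]},
    {"dp": [-55,150,110],"angular": [0,0,25]},
  ],
)

```text
time: 5.17
tcp_pos: [0.491, 0.1291, 0.1769]
tcp_rot: [0.043, -0.042, 0.706, -0.706]
contact_force: [1.4, 0.3, -0.1]
gripper_width: 0.0803
```

```bash
python3 -c "
from h import *
s=st(); p,d=shot('side','s4'); shot('top','t4')
cv2.imwrite('pics/s4c.png',cv2.resize(p[130:290,150:350],None,fx=3.5,fy=3.5,interpolation=cv2.INTER_CUBIC)[...,::-1])
"
```

```text
t 5.17 tcp [491.  129.1 176.9] jaw -83.2 down [ 1.2e-03  4.0e-04 -1.0e+00] F [ 1.4  0.3 -0.1] T [ 0.05 -0.01 -0.02] w 80.3 q7 -1.89
```

View pics/s4c.png

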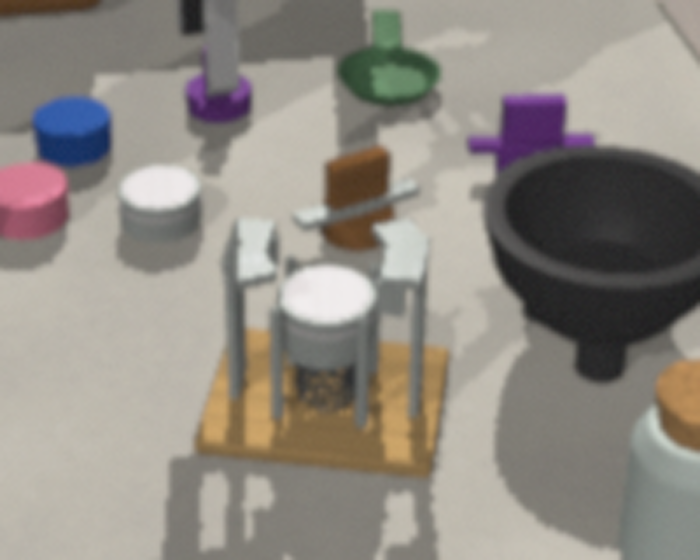

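Tin 1 stands in the well (326,300 in the crop). Next is the second grey tin at (0.459, 0.209).

Call:
arm_command(
  targets=[
    {"dp": [-12,28,-15],"angular": [0,0,0]},
    {"dp": [-24,58,-40],"angular": [0,0,0]},
    {"dp": [-31,77,-70],"angular": [0,0,0]},
    {"dp": [-32,80,-100],"angular": [0,0,0]},
    {"dp": [-32,80,-120],"angular": [0,0,0]},
    {"dp": [-32,80,-125],"angular": [0,0,0]},
    {"dp": [-32,80,-125],"angular": [0,0,0]},
    {"dp": [-32,80,-125],"angular": [0,0,0]},
  ],
  hand=88,
)

```text
time: 5.93
tcp_pos: [0.4595, 0.2104, 0.0526]
tcp_rot: [0.044, -0.043, 0.706, -0.705]
contact_force: [1.0, 0.6, 0.6]
gripper_width: 0.0877
```

```bash
python3 -c "
from h import *
s=st()
z=np.load('pics/t4.npz'); d=z['d']
P,m=comp('top',d,(240,140,315,226),.085,.1); print('tin1',cv2.minEnclosingCircle(P[:,:2].astype(np.float32)),np.median(P[:,2]))
P,m=comp('top',d,(160,200,200,242),.02,.04); print('t',P.mean(0),cv2.minEnclosingCircle(P[:,:2].astype(np.float32)))
"
```

```text
t 5.93 tcp [459.5 210.4  52.6] jaw -83.0 down [ 0.0012  0.0012 -1.    ] F [1.  0.6 0.6] T [0.03 0.03 0.07] w 87.7 q7 -2.15
tin1 ((0.5456744432449341, -0.023020993918180466), 0.030817465856671333) 0.09233384520775184
t [nan nan nan] ((0.0, 0.0), 0.0)<string>:6: RuntimeWarning: Mean of empty slice.
  ret = um.true_divide(
```

Call:
arm_command(
  targets=[
    {"dp": [-1,-1,-18],"angular": [0,0,0]},
    {"dp": [-1,-1,-35],"angular": [0,0,0]},
    {"dp": [-1,-1,-46],"angular": [0,0,0]},
    {"dp": [-1,-1,-49],"angular": [0,0,0]},
    {"dp": [-1,-1,-49],"angular": [0,0,0]},
    {"dp": [-1,-1,-49],"angular": [0,0,0]},
  ],
)

```text
time: 6.43
tcp_pos: [0.4591, 0.2096, 0.0044]
tcp_rot: [0.044, -0.042, 0.706, -0.705]
contact_force: [0.1, -0.1, -0.4]
gripper_width: 0.0877
```

Call:
arm_command(
  targets=[
    {"dp": [0,0,0],"angular": [0,0,0]},
    {"dp": [0,0,0],"angular": [0,0,0]},
    {"dp": [0,0,0],"angular": [0,0,0]},
    {"dp": [0,0,0],"angular": [0,0,0]},
    {"dp": [0,0,0],"angular": [0,0,0]},
    {"dp": [0,0,0],"angular": [0,0,0]},
  ],
  hand=55,
  force=30,
)

```text
time: 6.93
tcp_pos: [0.4592, 0.2096, 0.0047]
tcp_rot: [0.044, -0.042, 0.706, -0.705]
contact_force: [-1.6, -1.0, 6.7]
gripper_width: 0.0611
```

```bash
python3 -c "
from h import *
s=st()"
```

```text
t 6.93 tcp [459.2 209.6   4.7] jaw -83.0 down [ 0.0024  0.0016 -1.    ] F [-1.6 -1.   6.7] T [-0.19  0.22  0.04] w 61.1 q7 -2.19
```

Call:
arm_command(
  targets=[
    {"dp": [0,0,25],"angular": [0,0,0]},
    {"dp": [0,0,60],"angular": [0,0,0]},
    {"dp": [5,-15,97],"angular": [0,0,0]},
    {"dp": [14,-37,130],"angular": [0,0,-4]},
    {"dp": [25,-67,155],"angular": [0,0,-8]},
    {"dp": [37,-100,168],"angular": [0,0,-12]},
    {"dp": [50,-133,170],"angular": [0,0,-17]},
    {"dp": [60,-160,170],"angular": [0,0,-21]},
  ],
)

```text
time: 7.6
tcp_pos: [0.5203, 0.0471, 0.1761]
tcp_rot: [-0.086, 0.09, 0.702, -0.701]
contact_force: [0.3, 1.2, -2.9]
gripper_width: 0.0614
```

Call:
arm_command(
  targets=[
    {"dp": [10,-27,0],"angular": [0,0,-3]},
    {"dp": [18,-49,0],"angular": [0,0,-4.5]},
    {"dp": [24,-65,0],"angular": [0,0,-4.5]},
    {"dp": [27,-72,0],"angular": [0,0,-4.5]},
    {"dp": [27,-73,0],"angular": [0,0,-4.5]},
    {"dp": [27,-73,0],"angular": [0,0,-4.5]},
    {"dp": [27,-73,0],"angular": [0,0,-4.5]},
  ],
)

```text
time: 8.18
tcp_pos: [0.5469, -0.0246, 0.176]
tcp_rot: [-0.114, 0.117, 0.698, -0.697]
contact_force: [-0.6, 0.2, -1.9]
gripper_width: 0.0613
```

```bash
cat >> h.py <<'E'
def tinfit(f,z0,z1):
    z=np.load(f'pics/{f}.npz'); W=cloud('side',z['d']).reshape(-1,3)
    x=np.array([.5463,-.0225]); r=np.hypot(*(W[:,:2]-x).T)
    P=W[(r<.06)&(W[:,2]>z0)&(W[:,2]<z1)]
    for i in range(8):
        q=P[np.abs(np.hypot(*(P[:,:2]-x).T)-.031)<(.01 if i<3 else .003)]
        x,e=fitc(q,.031,x)
    print('tin',x.round(4),e,len(q))
E
python3 -c "
from h import *
s=st(); p,d=shot('side','s5'); z=s['tcp_pos'][2]-.0047; tinfit('s5',z+.003,z+.027)
cv2.imwrite('pics/s5c.png',cv2.resize(p[130:290,150:350],None,fx=3.5,fy=3.5,interpolation=cv2.INTER_CUBIC)[...,::-1])
"
```

```text
t 8.18 tcp [546.9 -24.6 176. ] jaw -108.7 down [ 4.8e-03  5.0e-04 -1.0e+00] F [-0.6  0.2 -1.9] T [0.03 0.01 0.02] w 61.3 q7 -2.0
tin [ 0.5472 -0.0243] 0.0006415525851097455 196
```

View pics/s5c.png

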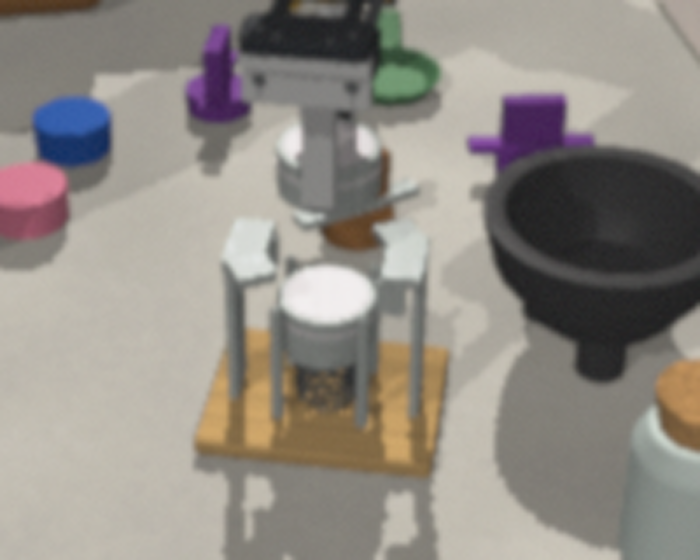

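The second tin is 1–2 mm off axis. I'll correct that and descend.

Call:
arm_command(
  targets=[
    {"dp": [-1,2,-15],"angular": [0,0.3,0]},
    {"dp": [-1,2,-38],"angular": [0,0.3,0]},
    {"dp": [-1,2,-58],"angular": [0,0.3,0]},
    {"dp": [-1,2,-70],"angular": [0,0.3,0]},
    {"dp": [-1,2,-77],"angular": [0,0.3,0]},
    {"dp": [-1,2,-83],"angular": [0,0.3,0]},
    {"dp": [-1,2,-84],"angular": [0,0.3,0]},
    {"dp": [-1,2,-84],"angular": [0,0.3,0]},
  ],
)

```text
time: 8.9
tcp_pos: [0.5462, -0.0223, 0.0925]
tcp_rot: [-0.115, 0.115, 0.698, -0.697]
contact_force: [-1.2, 0.3, -1.3]
gripper_width: 0.0618
```

```bash
python3 -c "
from h import *
st()"
```

```text
t 8.9 tcp [546.2 -22.3  92.5] jaw -108.7 down [ 1.e-04  6.e-04 -1.e+00] F [-1.2  0.3 -1.3] T [0.15 0.26 0.02] w 61.8 q7 -2.02
```

Call:
arm_command(
  targets=[
    {"dp": [0,0,0],"angular": [0,0,0]},
    {"dp": [0,0,0],"angular": [0,0,0]},
    {"dp": [0,0,0],"angular": [0,0,0]},
    {"dp": [0,0,0],"angular": [0,0,0]},
    {"dp": [0,0,0],"angular": [0,0,0]},
  ],
  hand=78,
)

```text
time: 9.32
tcp_pos: [0.5463, -0.0223, 0.0927]
tcp_rot: [-0.115, 0.115, 0.698, -0.697]
contact_force: [-0.2, 0.3, -0.2]
gripper_width: 0.0782
```

Call:
arm_command(
  targets=[
    {"dp": [0,0,20],"angular": [0,0,0]},
    {"dp": [0,0,50],"angular": [0,0,0]},
    {"dp": [3,10,75],"angular": [0,0,6]},
    {"dp": [10,40,85],"angular": [0,0,12]},
    {"dp": [20,75,85],"angular": [0,0,18]},
    {"dp": [31,110,85],"angular": [0,0,25]},
    {"dp": [42,145,80],"angular": [0,0,32]},
    {"dp": [50,175,75],"angular": [0,0,38]},
  ],
)

```text
time: 9.98
tcp_pos: [0.5971, 0.1553, 0.1682]
tcp_rot: [0.121, -0.12, 0.697, -0.696]
contact_force: [0.4, -0.3, -0.1]
gripper_width: 0.078
```

```bash
python3 -c "
from h import *
s=st(); p,d=shot('side','s6'); shot('top','t6')
cv2.imwrite('pics/s6c.png',cv2.resize(p[110:290,150:350],None,fx=3.3,fy=3.3,interpolation=cv2.INTER_CUBIC)[...,::-1])
"
```

```text
t 9.98 tcp [597.1 155.3 168.2] jaw -70.3 down [ 0.0014  0.0017 -1.    ] F [ 0.4 -0.3 -0.1] T [-0.01 -0.04 -0.03] w 78.0 q7 -1.69
```

View pics/s6c.png

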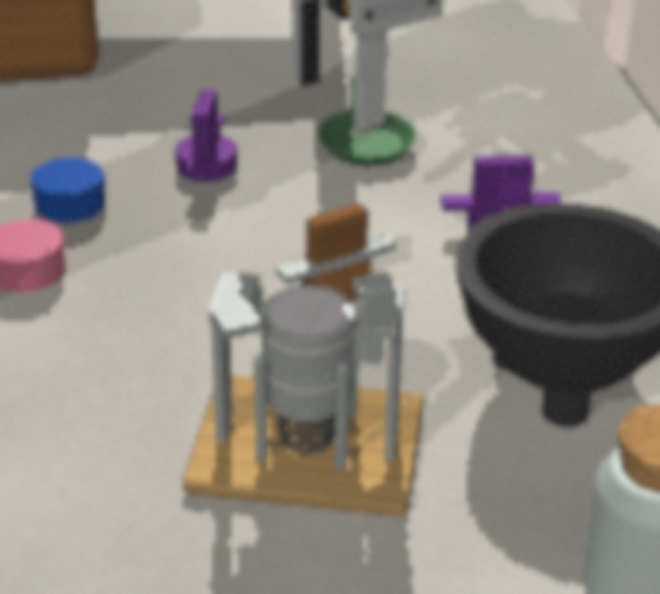

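Both tins are stacked in the well. I'll go over the lid and check the caddy hasn't moved.

Call:
arm_command(
  targets=[
    {"dp": [2,8,-20],"angular": [0,0,-0.3]},
    {"dp": [5,16,-45],"angular": [0,0,-0.3]},
    {"dp": [5,16,-70],"angular": [0,0,-0.3]},
    {"dp": [5,16,-78],"angular": [0,0,-0.3]},
    {"dp": [5,16,-78],"angular": [0,0,-0.3]},
    {"dp": [5,16,-78],"angular": [0,0,-0.3]},
  ],
  hand=60,
)

```text
time: 10.58
tcp_pos: [0.6013, 0.1741, 0.0895]
tcp_rot: [0.12, -0.12, 0.698, -0.696]
contact_force: [-0.1, -0.1, 0.1]
gripper_width: 0.0601
```

```bash
cat >> h.py <<'E'
def caddy(f,n='side'):
    z=np.load(f'pics/{f}.npz'); W=cloud(n,z['d']).reshape(-1,3)
    x=np.array([.5463,-.0225,np.radians(-18.6)])
    rod=np.array([[27,27],[27,-27],[-27,27],[-27,-27]])/1000
    R=lambda t: np.array([[np.cos(t),-np.sin(t)],[np.sin(t),np.cos(t)]])
    Q=W[(W[:,2]>.02)&(W[:,2]<.095)]
    for i in range(5):
        L=(Q[:,:2]-x[:2])@R(x[2]); D=np.linalg.norm(L[:,None]-rod[None],axis=2).min(1); rr=np.hypot(*L.T)
        S=Q[(D<.0065)&(rr>.0335)]
        f_=lambda x: np.linalg.norm(((S[:,:2]-x[:2])@R(x[2]))[:,None]-rod[None],axis=2).min(1)-.004
        s=least_squares(f_,x,loss='soft_l1',f_scale=.0007); x=s.x
    P=W[(np.hypot(*(W[:,:2]-x[:2]).T)<.1)&(np.abs(W[:,2]-.0125)<.003)]
    print('caddy',x[:2].round(4),np.degrees(x[2]).round(2),len(S),'base',cv2.minAreaRect((P[:,:2]*1000).astype(np.float32)))
E
python3 -c "
from h import *
st(); caddy('s6'); caddy('side0')
z=np.load('pics/t6.npz'); d=z['d']
P,m=comp('top',d,(240,140,315,226),.11,.122); print(len(P),P.mean(0),cv2.minEnclosingCircle(P[:,:2].astype(np.float32)))
"
```

```text
t 10.58 tcp [601.3 174.1  89.5] jaw -70.5 down [-9.0e-04  2.9e-03 -1.0e+00] F [-0.1 -0.1  0.1] T [ 0.01 -0.04 -0.03] w 60.1 q7 -1.75
caddy [ 0.5463 -0.0227] -18.84 224 base ((545.8509521484375, -23.778671264648438), (123.67095947265625, 150.0731964111328), 71.34913635253906)
caddy [ 0.5465 -0.0222] -18.54 287 base ((545.868896484375, -23.856895446777344), (123.73092651367188, 150.00830078125), 71.55855560302734)
626 [ 0.54535827 -0.02164284  0.11678233] ((0.5456628799438477, -0.02172553353011608), 0.031118394806981087)
```

Call:
arm_command(
  targets=[
    {"dp": [0.5,-3,-15],"angular": [-0.2,0,0]},
    {"dp": [0.5,-3,-32],"angular": [-0.2,0,0]},
    {"dp": [0.5,-3,-48],"angular": [-0.2,0,0]},
    {"dp": [0.5,-3,-55],"angular": [-0.2,0,0]},
    {"dp": [0.5,-3,-56],"angular": [-0.2,0,0]},
    {"dp": [0.5,-3,-56],"angular": [-0.2,0,0]},
  ],
)

```text
time: 11.08
tcp_pos: [0.6021, 0.171, 0.034]
tcp_rot: [-0.12, 0.12, -0.697, 0.697]
contact_force: [-0.0, 0.7, 0.2]
gripper_width: 0.0603
```

Call:
arm_command(
  targets=[
    {"dp": [0,0,0],"angular": [0,0,0]},
    {"dp": [0,0,0],"angular": [0,0,0]},
    {"dp": [0,0,0],"angular": [0,0,0]},
    {"dp": [0,0,0],"angular": [0,0,0]},
    {"dp": [0,0,0],"angular": [0,0,0]},
    {"dp": [0,0,0],"angular": [0,0,0]},
    {"dp": [0,0,0],"angular": [0,0,0]},
    {"dp": [0,0,0],"angular": [0,0,0]},
  ],
  hand=8,
  force=50,
)

```text
time: 11.75
tcp_pos: [0.6021, 0.171, 0.034]
tcp_rot: [-0.12, 0.12, -0.697, 0.697]
contact_force: [-0.4, 1.3, 0.5]
gripper_width: 0.0157
```

```bash
python3 -c "
from h import *
st()"
```

```text
t 11.75 tcp [602.1 171.   34. ] jaw -70.5 down [-6.e-04 -4.e-04 -1.e+00] F [-0.4  1.3  0.5] T [ 0.03 -0.04  0.03] w 15.7 q7 -1.77
```

Call:
arm_command(
  targets=[
    {"dp": [0,0,25],"angular": [0,0,0]},
    {"dp": [0,0,60],"angular": [0,0,0]},
    {"dp": [0,-5,95],"angular": [0,0,5]},
    {"dp": [-4,-20,128],"angular": [0,0,11]},
    {"dp": [-12,-45,148],"angular": [0,0,17]},
    {"dp": [-21,-77,150],"angular": [0,0,23]},
    {"dp": [-31,-110,150],"angular": [0,0,29]},
    {"dp": [-40,-140,150],"angular": [0,0,35]},
  ],
)

```text
time: 12.42
tcp_pos: [0.5614, 0.0293, 0.1844]
tcp_rot: [-0.325, 0.326, -0.627, 0.628]
contact_force: [0.5, -0.7, -1.8]
gripper_width: 0.0156
```

Call:
arm_command(
  targets=[
    {"dp": [-7,-23,0],"angular": [0,0,4]},
    {"dp": [-12,-40,0],"angular": [0,0,8]},
    {"dp": [-15,-50,0],"angular": [0,0,11]},
    {"dp": [-15,-52,0],"angular": [0,0,11.4]},
    {"dp": [-15,-52,0],"angular": [0,0,11.4]},
    {"dp": [-15,-52,0],"angular": [0,0,11.4]},
  ],
)

```text
time: 12.92
tcp_pos: [0.5466, -0.0219, 0.1844]
tcp_rot: [-0.386, 0.386, -0.592, 0.593]
contact_force: [0.5, 1.0, -1.5]
gripper_width: 0.0159
```

```bash
python3 -c "
from h import *
s=st(); p,d=shot('side','s7'); shot('top','t7')
cv2.imwrite('pics/s7c.png',cv2.resize(p[110:290,150:350],None,fx=3.3,fy=3.3,interpolation=cv2.INTER_CUBIC)[...,::-1])
"
```

```text
t 12.92 tcp [546.6 -21.9 184.4] jaw -23.9 down [ 7.e-04 -6.e-04 -1.e+00] F [ 0.5  1.  -1.5] T [ 0.01 -0.05 -0.  ] w 15.9 q7 -0.6
```

View pics/s7c.png

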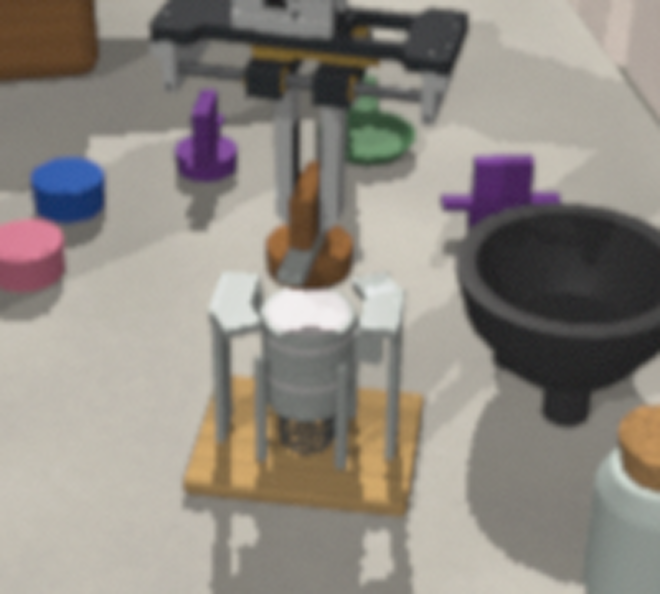

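View pics/t7.png

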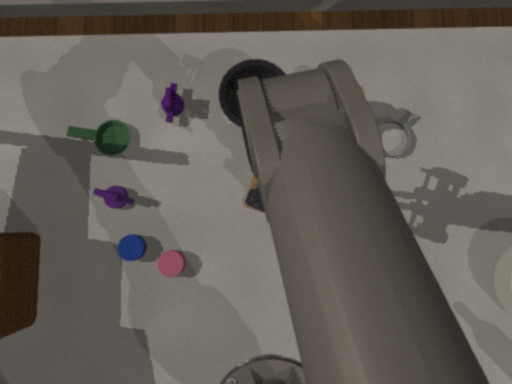

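The lid is above the tins, with its near lug at about (295,265) in the gap between the hooks. I'll fit the puck centre.

```bash
python3 -c "
from h import *
z=np.load('pics/s7.npz'); W=cloud('side',z['d']).reshape(-1,3)
x=np.array([.5463,-.0225]); r=np.hypot(*(W[:,:2]-x).T)
P=W[(r<.05)&(W[:,2]>.152)&(W[:,2]<.169)]
for i in range(8):
    q=P[np.abs(np.hypot(*(P[:,:2]-x).T)-.028)<(.008 if i<3 else .003)]
    x,e=fitc(q,.028,x)
print('puck',x,e,len(q))
B=W[(np.hypot(*(W[:,:2]-x).T)>.034)&(np.hypot(*(W[:,:2]-x).T)<.054)&(W[:,2]>.165)&(W[:,2]<.182)]
m=B.mean(0)[:2]-x; print(len(B),B.mean(0),np.degrees(np.arctan2(m[1],m[0])))
caddy('s7')
"
```

```text
puck [ 0.54749326 -0.02166941] 0.0006973468750254286 125
61 [ 0.52983958 -0.06353127  0.17784881] -112.86577233423134
caddy [ 0.5464 -0.0225] -18.44 222 base ((545.7545776367188, -23.762374877929688), (122.24897003173828, 150.23287963867188), 71.4368667602539)
```

Call:
arm_command(
  targets=[
    {"dp": [-1,-1,-10],"angular": [0,0,-0.5]},
    {"dp": [-1,-1,-20],"angular": [0,0,-0.5]},
    {"dp": [-1,-1,-28],"angular": [0,0,-0.5]},
    {"dp": [-1,-1,-33],"angular": [0,0,-0.5]},
    {"dp": [-1,-1,-37],"angular": [0,0,-0.5]},
    {"dp": [-1,-1,-41],"angular": [0,0,-0.5]},
    {"dp": [-1,-1,-45],"angular": [0,0,-0.5]},
    {"dp": [-1,-1,-45],"angular": [0,0,-0.5]},
  ],
)

```text
time: 13.68
tcp_pos: [0.5455, -0.0224, 0.1388]
tcp_rot: [-0.384, 0.384, -0.594, 0.594]
contact_force: [-1.7, 0.8, 3.3]
gripper_width: 0.0156
```

```bash
python3 -c "
from h import *
st()"
```

```text
t 13.68 tcp [545.5 -22.4 138.8] jaw -24.3 down [ 1.e-04 -5.e-04 -1.e+00] F [-1.7  0.8  3.3] T [ 0.25  0.59 -0.03] w 15.6 q7 -0.63
```

Force matches the spring. I'll press further.

Call:
arm_command(
  targets=[
    {"dp": [0,0,-4],"angular": [0,0,0]},
    {"dp": [0,0,-8],"angular": [0,0,0]},
    {"dp": [0,0,-12],"angular": [0,0,0]},
    {"dp": [0,0,-16],"angular": [0,0,0]},
    {"dp": [0,0,-19],"angular": [0,0,0]},
    {"dp": [0,0,-21],"angular": [0,0,0]},
    {"dp": [0,0,-21],"angular": [0,0,0]},
    {"dp": [0,0,-21],"angular": [0,0,0]},
  ],
)

```text
time: 14.35
tcp_pos: [0.5458, -0.0224, 0.118]
tcp_rot: [-0.384, 0.384, -0.594, 0.594]
contact_force: [-2.7, 0.2, 10.2]
gripper_width: 0.0156
```

```bash
python3 -c "
from h import *
st(); p,d=shot('side','s8')
cv2.imwrite('pics/s8c.png',cv2.resize(p[110:290,150:350],None,fx=3.3,fy=3.3,interpolation=cv2.INTER_CUBIC)[...,::-1]); caddy('s8')"
```

```text
t 14.35 tcp [545.8 -22.4 118. ] jaw -24.3 down [ 7.e-04 -6.e-04 -1.e+00] F [-2.7  0.2 10.2] T [ 0.08  1.12 -0.01] w 15.6 q7 -0.65
caddy [ 0.5466 -0.0226] -18.96 225 base ((546.172119140625, -23.12458038330078), (124.6840591430664, 150.1089630126953), 71.13179779052734)
```

View pics/s8c.png

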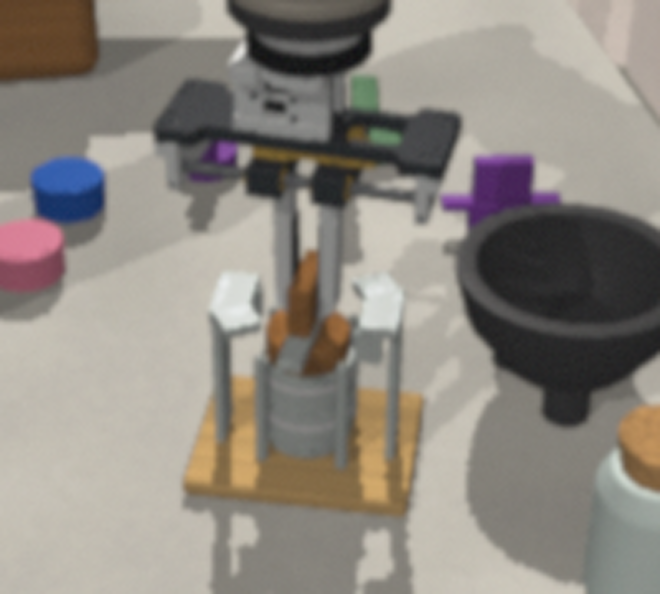

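The lid is down among the rods with its lugs between the hooks. I'll feel for the hard stop.

Call:
arm_command(
  targets=[
    {"dp": [0,0,-1],"angular": [0,0,0]},
    {"dp": [0,0,-2],"angular": [0,0,0]},
    {"dp": [0,0,-3],"angular": [0,0,0]},
    {"dp": [0,0,-3],"angular": [0,0,0]},
    {"dp": [0,0,-3],"angular": [0,0,0]},
  ],
)

```text
time: 14.82
tcp_pos: [0.5459, -0.0224, 0.1154]
tcp_rot: [-0.384, 0.383, -0.594, 0.594]
contact_force: [-4.2, 0.0, 12.3]
gripper_width: 0.0158
```

```bash
python3 -c "
from h import *
st()"
```

```text
t 14.82 tcp [545.9 -22.4 115.4] jaw -24.3 down [ 1.1e-03 -7.0e-04 -1.0e+00] F [-4.2  0.  12.3] T [0.18 1.52 0.04] w 15.8 q7 -0.65
```

Call:
arm_command(
  targets=[
    {"dp": [-0.5,0,-0.5],"angular": [0,0,0]},
    {"dp": [-1,0,-1],"angular": [0,0,0]},
    {"dp": [-1,0,-1.5],"angular": [0,0,0]},
    {"dp": [-1,0,-1.5],"angular": [0,0,0]},
    {"dp": [-1,0,-1.5],"angular": [0,0,0]},
  ],
)

```text
time: 15.23
tcp_pos: [0.5458, -0.0223, 0.1153]
tcp_rot: [-0.384, 0.383, -0.593, 0.595]
contact_force: [-5.3, 0.7, 24.9]
gripper_width: 0.0153
```

```bash
python3 -c "
from h import *
st()"
```

```text
t 15.23 tcp [545.8 -22.3 115.3] jaw -24.3 down [ 0.0032 -0.001  -1.    ] F [-5.3  0.7 24.9] T [0.13 2.03 0.01] w 15.3 q7 -0.65
```

The hard stop is reached at TCP z 115.3 with about 25 N. I'll turn clockwise while holding the press.

Call:
arm_command(
  targets=[
    {"dp": [0,0,-1],"angular": [0,0,-3]},
    {"dp": [0,0,-1],"angular": [0,0,-7]},
    {"dp": [0,0,-1],"angular": [0,0,-11]},
    {"dp": [0,0,-1],"angular": [0,0,-15]},
    {"dp": [0,0,-1],"angular": [0,0,-18]},
    {"dp": [0,0,-1],"angular": [0,0,-20]},
    {"dp": [0,0,-1],"angular": [0,0,-20]},
  ],
)

```text
time: 15.82
tcp_pos: [0.5473, -0.0225, 0.1154]
tcp_rot: [-0.275, 0.272, -0.65, 0.654]
contact_force: [-0.7, -0.8, 14.7]
gripper_width: 0.0158
```

```bash
python3 -c "
from h import *
st()"
```

```text
t 15.82 tcp [547.3 -22.5 115.4] jaw -44.4 down [ 0.0059 -0.0024 -1.    ] F [-0.7 -0.8 14.7] T [-0.37  0.32  0.07] w 15.8 q7 -0.98
```

Call:
arm_command(
  targets=[
    {"dp": [0,0,-1],"angular": [0,0,-3]},
    {"dp": [0,0,-2],"angular": [0,0.2,-7]},
    {"dp": [0,0,-2],"angular": [0.1,0.3,-11]},
    {"dp": [0,0,-2],"angular": [0.1,0.3,-15]},
    {"dp": [0,0,-2],"angular": [0.1,0.3,-19]},
    {"dp": [0,0,-2],"angular": [0.1,0.3,-22]},
    {"dp": [0,0,-2],"angular": [0.1,0.3,-24]},
    {"dp": [0,0,-2],"angular": [0.1,0.3,-24]},
  ],
)

```text
time: 16.48
tcp_pos: [0.5496, -0.0226, 0.1154]
tcp_rot: [-0.133, 0.13, -0.694, 0.696]
contact_force: [-0.7, -0.8, 23.8]
gripper_width: 0.0156
```

```bash
python3 -c "
from h import *
st(); p,d=shot('side','s9'); caddy('s9')
cv2.imwrite('pics/s9c.png',cv2.resize(p[110:290,150:350],None,fx=3.3,fy=3.3,interpolation=cv2.INTER_CUBIC)[...,::-1])"
```

```text
t 16.48 tcp [549.6 -22.6 115.4] jaw -68.6 down [ 0.0046 -0.0023 -1.    ] F [-0.7 -0.8 23.8] T [-0.34  0.4   0.22] w 15.6 q7 -1.36
caddy [ 0.5462 -0.0224] -18.68 220 base ((545.8194580078125, -23.762420654296875), (124.93359375, 150.38218688964844), 71.76806640625)
```

View pics/s9c.png

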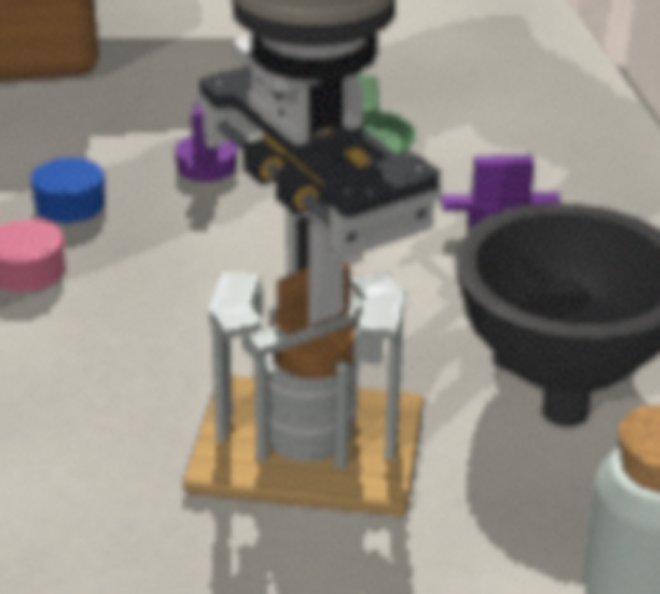

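The lid is turning freely and the caddy is unmoved, but the TCP has crept about 3 mm in +x. I'll correct that while turning.

Call:
arm_command(
  targets=[
    {"dp": [-1,0,-1.5],"angular": [0,0.2,-2]},
    {"dp": [-2,0,-2],"angular": [0.1,0.3,-4]},
    {"dp": [-3,0,-2],"angular": [0.1,0.3,-6]},
    {"dp": [-4,0,-2],"angular": [0.1,0.3,-8]},
    {"dp": [-4,0,-2],"angular": [0.1,0.3,-10]},
    {"dp": [-4,0,-2],"angular": [0.1,0.3,-12]},
    {"dp": [-4,0,-2],"angular": [0.1,0.3,-12]},
  ],
)

```text
time: 17.12
tcp_pos: [0.5485, -0.0227, 0.1154]
tcp_rot: [-0.06, 0.056, -0.704, 0.705]
contact_force: [2.8, 0.2, 21.1]
gripper_width: 0.0159
```

```bash
python3 -c "
from h import *
st()"
```

```text
t 17.12 tcp [548.5 -22.7 115.4] jaw -80.6 down [ 0.0051 -0.0011 -1.    ] F [ 2.8  0.2 21.1] T [-0.24 -0.44  0.18] w 15.9 q7 -1.55
```

Call:
arm_command(
  targets=[
    {"dp": [-1,0,-1.5],"angular": [0,0,-1.5]},
    {"dp": [-2,0,-2],"angular": [0,0.2,-3]},
    {"dp": [-3,0,-2],"angular": [0,0.2,-4.5]},
    {"dp": [-4,0,-2],"angular": [0,0.2,-6]},
    {"dp": [-4,0,-2],"angular": [0,0.2,-7]},
    {"dp": [-4,0,-2],"angular": [0,0.2,-8]},
    {"dp": [-4,0,-2],"angular": [0,0.2,-8]},
  ],
)

```text
time: 17.7
tcp_pos: [0.5476, -0.0229, 0.1154]
tcp_rot: [-0.011, 0.005, -0.706, 0.708]
contact_force: [4.8, -0.5, 19.7]
gripper_width: 0.0156
```

```bash
python3 -c "
from h import *
st()"
```

```text
t 17.7 tcp [547.6 -22.9 115.4] jaw -88.7 down [ 0.0079 -0.0017 -1.    ] F [ 4.8 -0.5 19.7] T [-0.37 -0.8   0.18] w 15.6 q7 -1.69
```

Call:
arm_command(
  targets=[
    {"dp": [-1,0,-1.5],"angular": [0,0,-1]},
    {"dp": [-2,0,-2],"angular": [0,0.3,-2]},
    {"dp": [-3,0,-2],"angular": [0.1,0.3,-3]},
    {"dp": [-3,0,-2],"angular": [0.1,0.3,-4]},
    {"dp": [-3,0,-2],"angular": [0.1,0.3,-5]},
    {"dp": [-3,0,-2],"angular": [0.1,0.3,-5]},
  ],
)

```text
time: 18.2
tcp_pos: [0.5474, -0.023, 0.1154]
tcp_rot: [0.02, -0.026, -0.707, 0.707]
contact_force: [2.8, -1.3, 20.7]
gripper_width: 0.0156
```

```bash
python3 -c "
from h import *
st()"
```

```text
t 18.2 tcp [547.4 -23.  115.4] jaw -93.7 down [ 8.5e-03 -7.0e-04 -1.0e+00] F [ 2.8 -1.3 20.7] T [-0.36 -0.45  0.23] w 15.6 q7 -1.77
```

Call:
arm_command(
  targets=[
    {"dp": [0,0,-1.5],"angular": [0,0,-1]},
    {"dp": [-1,0,-2],"angular": [0,0.3,-2]},
    {"dp": [-2,0,-2],"angular": [0,0.4,-3]},
    {"dp": [-2,0,-2],"angular": [0,0.4,-4]},
    {"dp": [-2,0,-2],"angular": [0,0.4,-5]},
    {"dp": [-2,0,-2],"angular": [0,0.4,-5]},
  ],
)

```text
time: 18.7
tcp_pos: [0.5481, -0.0231, 0.1153]
tcp_rot: [0.052, -0.057, -0.705, 0.705]
contact_force: [1.1, -0.1, 20.7]
gripper_width: 0.0158
```

```bash
python3 -c "
from h import *
st()"
```

```text
t 18.7 tcp [548.1 -23.1 115.3] jaw -98.8 down [ 0.0072 -0.0013 -1.    ] F [ 1.1 -0.1 20.7] T [-0.19 -0.3   0.27] w 15.8 q7 -1.85
```

Call:
arm_command(
  targets=[
    {"dp": [-1,0,-1.5],"angular": [0,0,-1]},
    {"dp": [-2,0,-2],"angular": [0,0.3,-2]},
    {"dp": [-3,0,-2],"angular": [0,0.4,-3]},
    {"dp": [-3,0,-2],"angular": [0,0.4,-4]},
    {"dp": [-3,0,-2],"angular": [0,0.4,-5]},
    {"dp": [-3,0,-2],"angular": [0,0.4,-5]},
  ],
)

```text
time: 19.2
tcp_pos: [0.548, -0.0231, 0.1153]
tcp_rot: [0.083, -0.087, -0.702, 0.702]
contact_force: [2.1, -1.1, 21.2]
gripper_width: 0.0158
```

```bash
python3 -c "
from h import *
st()"
```

```text
t 19.2 tcp [548.  -23.1 115.3] jaw -103.8 down [ 0.0061 -0.0017 -1.    ] F [ 2.1 -1.1 21.2] T [-0.14 -0.52  0.27] w 15.8 q7 -1.93
```

Call:
arm_command(
  targets=[
    {"dp": [-1,0,-1.5],"angular": [0,0,-1]},
    {"dp": [-2,0,-2],"angular": [0,0.3,-2]},
    {"dp": [-3,0,-2],"angular": [0,0.3,-3]},
    {"dp": [-3,0,-2],"angular": [0,0.3,-4]},
    {"dp": [-3,0,-2],"angular": [0,0.3,-4]},
  ],
)

```text
time: 19.62
tcp_pos: [0.5479, -0.0232, 0.1153]
tcp_rot: [0.107, -0.112, -0.698, 0.699]
contact_force: [1.7, -0.9, 20.6]
gripper_width: 0.0157
```

```bash
python3 -c "
from h import *
st();p,d=shot('side','s10'); caddy('s10')
cv2.imwrite('pics/s10c.png',cv2.resize(p[110:290,150:350],None,fx=3.3,fy=3.3,interpolation=cv2.INTER_CUBIC)[...,::-1])"
```

```text
t 19.62 tcp [547.9 -23.2 115.3] jaw -107.9 down [ 0.0069 -0.002  -1.    ] F [ 1.7 -0.9 20.6] T [-0.13 -0.53  0.25] w 15.7 q7 -1.99
caddy [ 0.5465 -0.0226] -18.47 217 base ((545.5536499023438, -24.37609100341797), (123.10820007324219, 150.2948760986328), 71.72517395019531)
```

View pics/s10c.png

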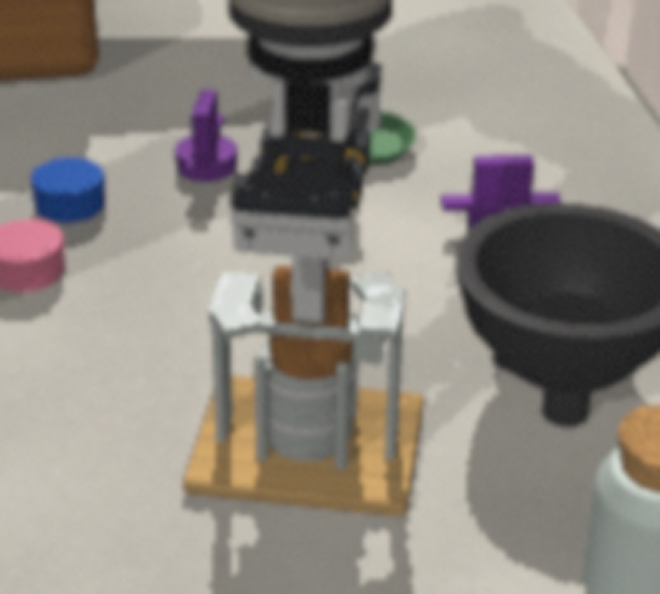

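The bar runs between the hooks at about (305,325) and the caddy is unmoved. No stop felt yet, so I'll continue.

Call:
arm_command(
  targets=[
    {"dp": [-1,0,-1.5],"angular": [0,0,-1]},
    {"dp": [-2,0,-2],"angular": [0,0.3,-2]},
    {"dp": [-3,0,-2],"angular": [0,0.3,-3]},
    {"dp": [-3,0,-2],"angular": [0.1,0.3,-4]},
    {"dp": [-3,0,-2],"angular": [0.1,0.3,-4]},
  ],
)

```text
time: 20.08
tcp_pos: [0.5478, -0.0233, 0.1153]
tcp_rot: [-0.132, 0.137, 0.695, -0.694]
contact_force: [2.0, -0.7, 20.0]
gripper_width: 0.0158
```

```bash
python3 -c "
from h import *
st()"
```

```text
t 20.08 tcp [547.8 -23.3 115.3] jaw -111.9 down [ 7.8e-03 -6.0e-04 -1.0e+00] F [ 2.  -0.7 20. ] T [-0.17 -0.58  0.27] w 15.8 q7 -2.06
```

Call:
arm_command(
  targets=[
    {"dp": [-1,0,-1.5],"angular": [0,0,-1]},
    {"dp": [-2,0,-2],"angular": [0,0.3,-2]},
    {"dp": [-3,0,-2],"angular": [0,0.4,-3]},
    {"dp": [-3,0,-2],"angular": [0,0.4,-4]},
    {"dp": [-3,0,-2],"angular": [0,0.4,-4]},
  ],
)

```text
time: 20.5
tcp_pos: [0.5477, -0.0233, 0.1153]
tcp_rot: [-0.156, 0.161, 0.689, -0.689]
contact_force: [3.0, -1.0, 19.9]
gripper_width: 0.0155
```

```bash
python3 -c "
from h import *
st()"
```

```text
t 20.5 tcp [547.7 -23.3 115.3] jaw -116.0 down [ 0.0069 -0.001  -1.    ] F [ 3.  -1.  19.9] T [-0.14 -0.67  0.26] w 15.5 q7 -2.12
```

Call:
arm_command(
  targets=[
    {"dp": [-1,0,-1.5],"angular": [0,0,-1]},
    {"dp": [-2,0,-2],"angular": [0,0.3,-2]},
    {"dp": [-3,0,-2],"angular": [0,0.4,-3]},
    {"dp": [-3,0,-2],"angular": [0,0.4,-4]},
    {"dp": [-3,0,-2],"angular": [0,0.4,-4]},
  ],
)

```text
time: 20.92
tcp_pos: [0.5477, -0.0235, 0.1153]
tcp_rot: [-0.181, 0.185, 0.683, -0.683]
contact_force: [2.9, -2.8, 20.0]
gripper_width: 0.0155
```

```bash
python3 -c "
from h import *
st();p,d=shot('side','s11'); caddy('s11')"
```

```text
t 20.92 tcp [547.7 -23.5 115.3] jaw -120.0 down [ 0.0061 -0.0015 -1.    ] F [ 2.9 -2.8 20. ] T [-0.29 -0.77  0.63] w 15.5 q7 -2.19
caddy [ 0.5462 -0.0221] -18.17 213 base ((545.8090209960938, -23.6138916015625), (123.57087707519531, 150.2465362548828), 71.62275695800781)
```

Wrist torque rose to 0.63 N m, which suggests a stop. I'll turn a little more, gently.

Call:
arm_command(
  targets=[
    {"dp": [-1,0,-1.5],"angular": [0,0,-0.5]},
    {"dp": [-2,0,-2],"angular": [0,0.3,-1]},
    {"dp": [-2.5,0,-2],"angular": [0,0.3,-1.5]},
    {"dp": [-2.5,0,-2],"angular": [0,0.3,-1.5]},
    {"dp": [-2.5,0,-2],"angular": [0,0.3,-1.5]},
  ],
)

```text
time: 21.38
tcp_pos: [0.5479, -0.0236, 0.1153]
tcp_rot: [0.189, -0.194, -0.681, 0.681]
contact_force: [0.8, -1.6, 21.4]
gripper_width: 0.016
```

```bash
python3 -c "
from h import *
st();p,d=shot('side','s12'); caddy('s12')"
```

```text
t 21.38 tcp [547.9 -23.6 115.3] jaw -121.4 down [ 0.0067 -0.002  -1.    ] F [ 0.8 -1.6 21.4] T [-0.22 -0.26  0.94] w 16.0 q7 -2.21
caddy [ 0.5462 -0.0225] -18.57 217 base ((545.86962890625, -23.8035888671875), (123.21598815917969, 150.22508239746094), 71.36415100097656)
```

Torque is 0.94 N m and the caddy is still, so the lugs are on the stops. I'll relieve the torque slightly and let the lid rise into the pockets.

Call:
arm_command(
  targets=[
    {"dp": [-1,0,-1],"angular": [0,0.3,0.3]},
    {"dp": [-1.5,0,0],"angular": [0,0.3,0.3]},
    {"dp": [-1.5,0,2],"angular": [0.1,0.4,0.3]},
    {"dp": [-1.5,0,4],"angular": [0.1,0.4,0.3]},
    {"dp": [-1.5,0,6],"angular": [0.1,0.4,0.3]},
    {"dp": [-1.5,0,7.5],"angular": [0.1,0.4,0.3]},
    {"dp": [-1.5,0,8],"angular": [0.1,0.4,0.3]},
    {"dp": [-1.5,0,8],"angular": [0.1,0.4,0.3]},
  ],
)

```text
time: 22.1
tcp_pos: [0.5474, -0.0235, 0.1237]
tcp_rot: [-0.189, 0.19, 0.681, -0.681]
contact_force: [4.5, 0.7, 1.8]
gripper_width: 0.0156
```

```bash
python3 -c "
from h import *
st();p,d=shot('side','s13'); caddy('s13')
cv2.imwrite('pics/s13c.png',cv2.resize(p[110:290,150:350],None,fx=3.3,fy=3.3,interpolation=cv2.INTER_CUBIC)[...,::-1])"
```

```text
t 22.1 tcp [547.4 -23.5 123.7] jaw -121.1 down [ 1.6e-03 -1.0e-04 -1.0e+00] F [4.5 0.7 1.8] T [ 0.21 -1.57  0.75] w 15.6 q7 -2.2
caddy [ 0.5461 -0.0225] -19.5 214 base ((545.8739013671875, -23.401779174804688), (125.28508758544922, 149.89337158203125), 70.42134857177734)
```

View pics/s13c.png

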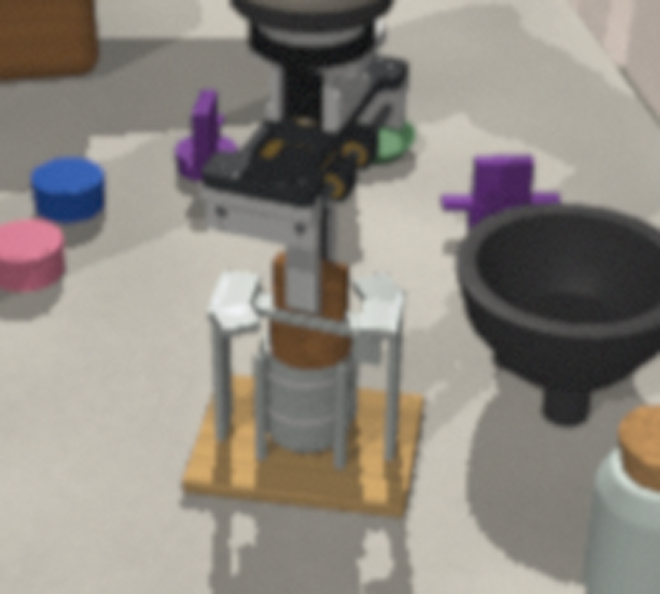

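The lid has risen to TCP z 123.7, which puts the knob near 141.7. Most of the spring load has left the tool, so the roof is carrying it. I'll relax the residual side force and torque, then open.

Call:
arm_command(
  targets=[
    {"dp": [0.5,0,0.2],"angular": [0,0,0.5]},
    {"dp": [1,0,0.3],"angular": [0,0,1]},
    {"dp": [1,0,0.3],"angular": [0,0,1.2]},
    {"dp": [1,0,0.3],"angular": [0,0,1.2]},
  ],
)

```text
time: 22.48
tcp_pos: [0.5479, -0.0236, 0.1239]
tcp_rot: [-0.182, 0.182, 0.683, -0.683]
contact_force: [-2.5, 0.0, 4.9]
gripper_width: 0.0159
```

```bash
python3 -c "
from h import *
st()"
```

```text
t 22.48 tcp [547.9 -23.6 123.9] jaw -119.9 down [ 5.e-04 -1.e-04 -1.e+00] F [-2.5  0.   4.9] T [0.14 0.45 0.22] w 15.9 q7 -2.18
```

Residuals are small now. I'll open and then lift clear.

Call:
arm_command(
  targets=[
    {"dp": [0,0,0],"angular": [0,0,0]},
    {"dp": [0,0,0],"angular": [0,0,0]},
    {"dp": [0,0,0],"angular": [0,0,0]},
    {"dp": [0,0,0],"angular": [0,0,0]},
    {"dp": [0,0,0],"angular": [0,0,0]},
  ],
  hand=45,
)

```text
time: 22.9
tcp_pos: [0.5478, -0.0236, 0.1238]
tcp_rot: [-0.182, 0.182, 0.683, -0.683]
contact_force: [-0.1, 0.8, -0.6]
gripper_width: 0.044
```

Call:
arm_command(
  targets=[
    {"dp": [0,0,15],"angular": [0,0,0]},
    {"dp": [0,0,40],"angular": [0,0,0]},
    {"dp": [0,0,70],"angular": [0,0,0]},
    {"dp": [-5,15,95],"angular": [0,0,0]},
    {"dp": [-15,45,105],"angular": [0,0,4]},
    {"dp": [-25,80,105],"angular": [0,0,8]},
    {"dp": [-35,115,105],"angular": [0,0,12]},
    {"dp": [-45,150,105],"angular": [0,0,16]},
  ],
)

```text
time: 23.57
tcp_pos: [0.5022, 0.1277, 0.2292]
tcp_rot: [-0.084, 0.085, 0.702, -0.702]
contact_force: [1.4, 0.7, -0.4]
gripper_width: 0.0452
```

Call:
arm_command(
  targets=[
    {"dp": [-10,40,0],"angular": [0,0,4]},
    {"dp": [-20,75,0],"angular": [0,0,8]},
    {"dp": [-30,100,0],"angular": [0,0,12]},
    {"dp": [-35,110,0],"angular": [0,0,15]},
    {"dp": [-35,110,0],"angular": [0,0,15]},
    {"dp": [-35,110,0],"angular": [0,0,15]},
  ],
)

```text
time: 24.07
tcp_pos: [0.4671, 0.2377, 0.2292]
tcp_rot: [0.008, -0.007, 0.707, -0.707]
contact_force: [-0.2, -0.5, -0.7]
gripper_width: 0.0451
```

```bash
python3 -c "
from h import *
st();p,d=shot('side','s14'); caddy('s14')
cv2.imwrite('pics/s14c.png',cv2.resize(p[130:270,170:330],None,fx=4.5,fy=4.2,interpolation=cv2.INTER_CUBIC)[...,::-1])
p,d=shot('top','t14')
cv2.imwrite('pics/t14c.png',cv2.resize(p[135:230,225:325],None,fx=6,fy=6,interpolation=cv2.INTER_CUBIC)[...,::-1])
P,m=comp('top',d,(240,140,315,226),.148,.166); print(len(P),P.mean(0),np.median(P[:,2]),cv2.minAreaRect((P[:,:2]*1000).astype(np.float32)))
P,m=comp('top',d,(240,140,315,226),.007,.017,3); print('base',cv2.minAreaRect((P[:,:2]*1000).astype(np.float32)))
"
```

```text
t 24.07 tcp [467.1 237.7 229.2] jaw -88.7 down [ 1.1e-03  4.0e-04 -1.0e+00] F [-0.2 -0.5 -0.7] T [-0.01  0.05  0.01] w 45.1 q7 -2.2
caddy [ 0.546  -0.0223] -19.32 211 base ((545.835693359375, -23.687698364257812), (122.40792846679688, 149.9071502685547), 70.33393096923828)
182 [ 0.54727047 -0.02295938  0.1555385 ] 0.1555631905394833 ((547.3301391601562, -22.9497127532959), (15.91225814819336, 48.986270904541016), 60.30768585205078)
base ((545.454833984375, -22.273712158203125), (119.8531494140625, 149.94158935546875), 70.7379379272461)
```

View pics/s14c.png

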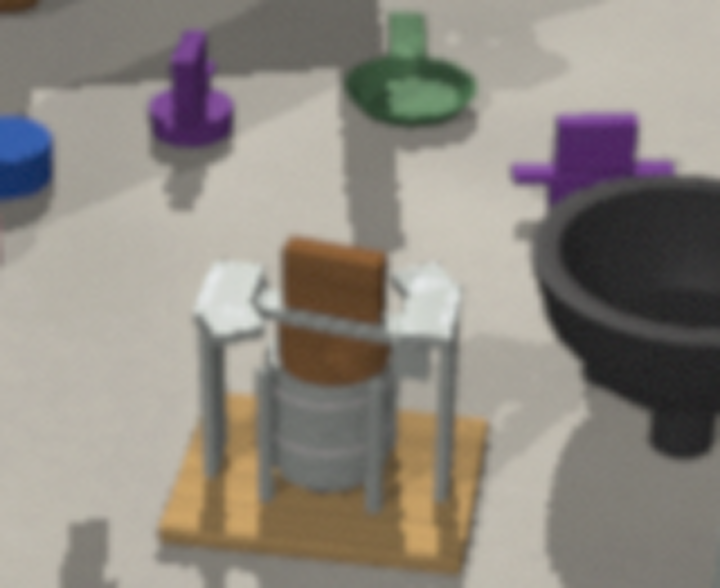

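View pics/t14c.png

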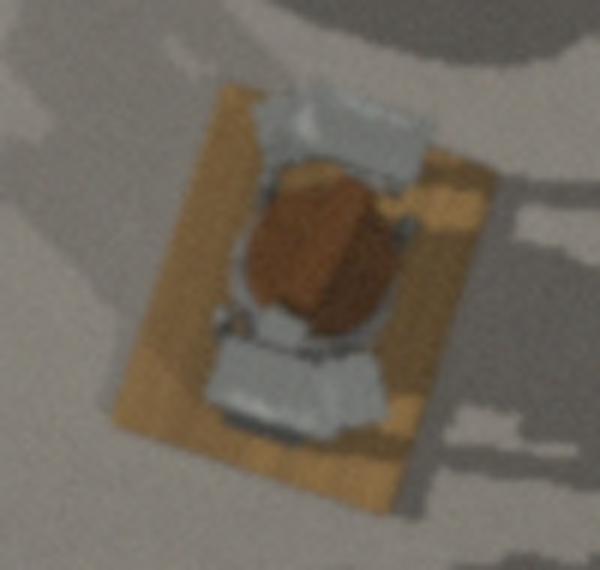

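```bash
python3 -c "
from h import *
z=np.load('pics/t14.npz'); P,m=comp('top',z['d'],(240,140,315,226),.148,.166)
A=np.c_[P[:,:2]-P[:,:2].mean(0),np.ones(len(P))]; print('tilt',np.linalg.lstsq(A,P[:,2],rcond=None)[0])
st(); print(robot.hand_in()); st()"
```

```text
tilt [-0.00297745  0.01406904  0.1555385 ]
t 24.17 tcp [467.7 236.5 229.1] jaw -88.9 down [ 1.2e-03  1.0e-04 -1.0e+00] F [-0.3 -0.  -0.1] T [-0.01  0.06  0.05] w 44.5 q7 -2.2
the job is handed in; nothing more can be done
None
the job is handed in; nothing more can be done
```

I stacked both grey tins in the well and pressed the lid down to its hard stop at about 25 N. I then turned it clockwise until the wrist torque rose to 0.94 N m at the stops. After that I let it rise into the pockets, let go, backed away and handed in at 24 s; no verdict is reported.

Last checks, from the camera images:

| Check | Measured | Limit |
|---|---|---|
| Knob point height | about 141.6 mm | 139.5–144.5 mm |
| Lid offset from the caddy's axis | about 2 mm | 10 mm |
| Lid angle to the caddy's x | about 0.18–0.19 rad | 0.37 rad |
| Lid tilt | about 0.014 rad | 0.08 rad |
| Caddy movement | turned about 1°, corner moved about 1.5 mm | 12 mm |

- **Caddy:** its small turn came as the press was let up against the stops; it did not noticeably slide.
- **Lid position under load:** the tool crept about 3 mm in +x during the turn, and I only partly corrected it. The 2 mm offset above is what remains.
- **Refused calls:** two early move calls were refused because the "angular" field was missing. Nothing moved, and I repeated them.
- **Tins:** I saw both stacked in the well before the lid went on, and the last side view still shows them there. I did not measure their final positions separately.
- **Bystanders:** no arm contact was seen. I did not measure their positions again at the end.

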